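# Fit the key vice to the cutter and light it for inspection

### The arm

A 6-joint arm with a two-finger parallel gripper is mounted at the origin on the work surface. World frame = base frame: x ahead of the robot, y to its left, z up, the work surface at z = 0. Lengths are in m, angles in rad, forces in N, time in s.
With the tool pointing down it reaches from about 0.3 to 0.875 m from the base axis. Payload 6.4 kg.
Tool frame: the origin (TCP) lies at the very end of the fingers, on their centre line; the grasp point (between the pads) lies 19 mm behind it; z points along the fingers, y is the line along which they close (so a half turn about z gives the same grasp; the last joint's range is limited). The gripper opens to 85 mm and grips with 20 to 120 N. Pads are 22 mm wide; open, the fingers measure 114 mm over their backs; the gripper's body (76 mm by 85 mm) begins 54 mm behind the grasp point. The pads swing forward as they close: fully open they stand 13 mm farther back than shut.
Start: joints at [-1.312, 0.181, 1.607, -0, 1.354, -0.206], TCP at [0.258, -0.514, 0.231] pointing down, gripper open.
Joint ranges: [-2.99, 2.99], [-0.89, 2.07], [0.3, 2.58], [-1.14, 4.28], [0, 2.63], [-3.12, 3.12]. Speed limits (rad/s): [2.57, 2.57, 3.01, 3.14, 3.14, 3.14].

### API

Orientations are given as a unit quaternion [w, x, y, z].
In Python, from bench import ctrl gives the robot as it stands.
- The arm moves only by the tool jog_arm, called after ">>>" as name(argument=value, ...) on one line, values as JSON. Schema: {"type":"object","properties":{"motion":{"type":"array","items":{"type":"object","properties":{"tx":{"type":"number"},"ty":{"type":"number"},"tz":{"type":"number"},"ax":{"type":"number"},"ay":{"type":"number"},"az":{"type":"number"},"aperture":{"type":"number"}},"additionalProperties":false,"required":["aperture"]},"minItems":1,"maxItems":10},"only":{"type":"string"},"quiet":{"type":"boolean"},"lines":{"type":"string"}},"required":["motion"],"additionalProperties":false}. motion is a list of rows, 1 to 10 of them, each an object with the fields tx, ty, tz (the shift in units of 20 mm), ax, ay, az (a rotation vector in rad), aperture (the opening from 0.0 (shut) to 1.0 (fully open)); a field left out counts as zero (the opening has to be given); each row is the pose to reach, as a shift and turn from the pose commanded when the call began, along the tool's axes at that moment; what a row does not reach only later rows make up. A row lasts 1/8 s, in which the tool goes at most 0.0625 m and 0.188 rad, less where a joint would pass 70% of its speed; a pose out of reach is approached as far as the arm can. The fingers move at their own pace and stop on an object; the grip force is fixed at half the most. Time passes only in rows, so rows that do not move let the fingers close. The tool returns the time, the measured TCP pose, the force, the opening and the grip force at its end. only (a regular expression) keeps the lines of the reply that match it, lines (a string "A,B") keeps lines A to B, and quiet returns only ok. Input that does not fit is refused with a message, and nothing moves.
- ctrl.get_obs(): the state, without advancing time (a new reading comes with each control period).
- ctrl.camera(name): name is "side" or "top" or "wrist"; returns the picture (480x640x3 uint8, blue, green, red); there is no depth.
- ctrl.camera_params(name): a dict with "fovy" (degrees; the focal length in pixels is half the picture's height over the tangent of half this angle, whatever the lens; pixels are square), "cx", "cy" (the principal point, pixels), "view" (4x4, takes a point from world to camera coordinates). Camera axes: x right, y up, looking along -z (the intrinsics and any distortion apply to the point x, -y, -z); pixel columns grow to the right and rows downward; lengths in m; the calibration is good to about 2 mm. The wrist camera is an equidistant fisheye: a pixel r from the principal point sees the ray r / f radians off the axis. A picture is of the moment at which its call begins: read the wrist's pose just before it. camera_params takes no time and is no camera call; for the wrist camera it gives the pose at the moment of the call.
- ctrl.hand_in(): hands the job in; it is judged then, once.
The state is a dict: "time_s": time; "q": joint angles; "dq": joint speeds; "joint_efforts": joint torques, N m; "eef_pos": TCP position; "eef_rot": TCP orientation; "wrist_force": force on the tool from outside, world axes, zero at the start; "torque": the same for the moment, N m; "opening": opening from 0.0 (shut) to 1.0 (fully open); "grasp_force": force on a finger pad.
Only numpy, scipy, OpenCV 4.12 (cv2) and the standard library are available. Lean on these libraries where they do the work, as an engineer would, in place of code of your own. Each camera call takes 0.05 s, during which the arm holds its last target. There are 200 camera calls.

### The job

Pick up the loose key vice and seat it fully home on the two locating pegs of the key cutter's carriage (either way round), and let go of it. Then draw the inspection lamp out of its slanting dock, turn it so that its lens points straight down, and hold it still over the middle of the seated vice with the lens about 10 cm above it, finishing while you are still holding it there. Leave the padlock, the tin and the oil bottle where they are.

Things in the scene. Friction and masses are not known exactly. Their poses are not given: they have to be found in the camera images.
- machine: Fixed grey key cutter. Origin: on the bench under the midpoint of its two pegs, z up. Base plate 30 mm high, x -70..150, y -65..295 mm. A brass cutter wheel on a steel spindle is at x 87..143, y 74..155 mm, up to 118 mm high; a red ball handle sticks out at x -134, y 240, z 70 mm.
- seat (a point): Top of the dark steel carriage plate (100 in x, 115 in y, 45 mm above the bench), midway between two brass pegs; axes as the machine's. Pegs at y = -26 and +26 mm, x = 0: 8 mm diameter, 14 mm high, tapered over the last 3 mm. The vice's origin lies here when fully home.
- housing (a point): Centre of the orange top of the machine's dark motor housing, 151 mm above the bench; the housing spans 190 mm in the machine's x and 130 mm in its y.
- vice: Loose steel key vice, about 0.35 kg: block 40 (x) x 76 (y) x 22 mm, two jaws on top with a slot along y, 36 mm high in all; a brass wing screw sticks out 20 mm at the +y end. Origin: centre of the underside, z up. Two holes in the underside at y = -26 and +26 mm (x = 0), 11 mm diameter, 16 mm deep. Grip the plain sides x = +-20 mm. Starts flat on the bench in one of three places.
- lamp: Loose lamp, about 0.16 kg, 130 mm long: yellow head 34 x 34 x 40 mm with the lens in its end face, then black handle 26 x 26 x 90 mm, yellow tail. Origin: centre of the lens face; z runs to the tail (up when the lens points straight down); x, y square to the flat sides. Starts head in the dock, z leaning 45 degrees from vertical towards the dock's -x; its y level, along the dock's y.
- dock: Fixed black and grey lamp dock, base x -67..58, y -37..37 mm, 12 mm high. Origin: on the bench, z up. Its square socket, 38 mm inside, 45 mm deep, 4 mm walls, leans 45 degrees; its top edge is at most 83 mm above the bench. The lamp slides out along its own z, with 2 mm play each side; 85 mm of it stands out at the start.
- mouth (a point): Centre of the mouth of the dock's socket, which faces up and to the dock's -x (roughly towards the robot); axes as the dock's.
- padlock: Loose brass padlock lying flat, about 80 x 42 x 22 mm; not to be moved. Origin: underside, centre of its body.
- tin: Loose round blue tin, 63 mm across, 34 mm high; not to be moved. Origin: centre of the underside.
- oil: Loose green oil bottle with a red cap, 56 mm across, 150 mm high; not to be moved. Origin: centre of the underside.

How it is judged:
By the outcome, as a careful person would: the job done as asked, in the order asked, and still so for the second after the job is handed in, while the arm keeps its last pose, push and grip.
It also fails if it takes over 61 s, if anything falls off the work surface, if the arm or the gripper's body presses on something with over 40 N, if the wrist force passes 120 N, or if a joint passes its speed limit or range.

## Working session

There is one attempt and no reset: what is moved stays moved. The work goes in short steps, Python scripts to look and compute and a tool call to move; the robot and the scene stay as the last step left them, time stands still between calls to the robot, and variables do not carry over. Pictures are saved under pics/ and viewed, at most 10 in all, crops included, and the job is handed in when it is done.

```bash
ls; mkdir -p pics
```

Run:
```python
from bench import ctrl
import cv2
for n in ("side","top"):
    p=ctrl.camera_params(n); print(n,p)
    cv2.imwrite(f"pics/{n}0.png",ctrl.camera(n))
print(ctrl.get_obs())
```

```text
bench.py
pics
side {'fovy': 44.435521892471215, 'cx': 311.24407568135194, 'cy': 239.85616056354326, 'view': array([[-0.83617978, -0.54843872,  0.00428414,  0.52540028],
       [ 0.41263564, -0.62394286,  0.66364684, -0.30012116],
       [-0.36129657,  0.55669586,  0.74803376, -1.2396033 ],
       [ 0.        ,  0.        ,  0.        ,  1.        ]])}
top {'fovy': 48.986908011507545, 'cx': 321.66522268629024, 'cy': 242.72645216449453, 'view': array([[ 0.02267695, -0.99973611,  0.00366922,  0.04467894],
       [ 0.99652812,  0.02289797,  0.08004618, -0.61162996],
       [-0.08010908,  0.00184128,  0.9967844 , -1.33826179],
       [ 0.        ,  0.        ,  0.        ,  1.        ]])}
{'time_s': 0.1, 'q': array([-1.31233251e+00,  1.81466538e-01,  1.60790305e+00,  1.97337825e-05,
        1.35380231e+00, -2.06296016e-01]), 'dq': array([-1.34330620e-03,  3.84852538e-05, -3.67667781e-03,  2.37938292e-04,
        7.68638570e-04,  2.68476694e-04]), 'joint_efforts': array([-6.16092475e-04, -4.45883632e+01, -3.52239203e+01, -2.87618268e-04,
        4.17980453e-03,  6.18071610e-06]), 'eef_pos': array([ 0.25761419, -0.51351047,  0.23047676]), 'eef_rot': array([-7.89603441e-04,  9.73121258e-01,  2.30291973e-01, -1.09635078e-05]), 'wrist_force': array([ 0.56171626,  0.05640201, -0.174368  ]), 'torque': array([ 0.03177178,  0.06100261, -0.00730277]), 'grasp_force': 0.0, 'opening': 1.00140084149412}
```
View pics/side0.png

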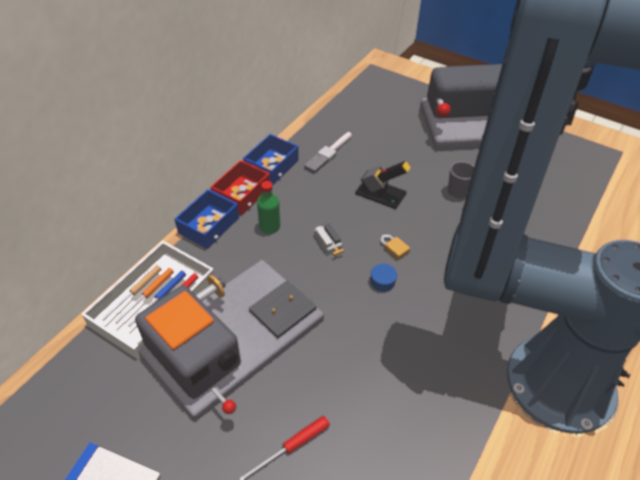

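View pics/top0.png

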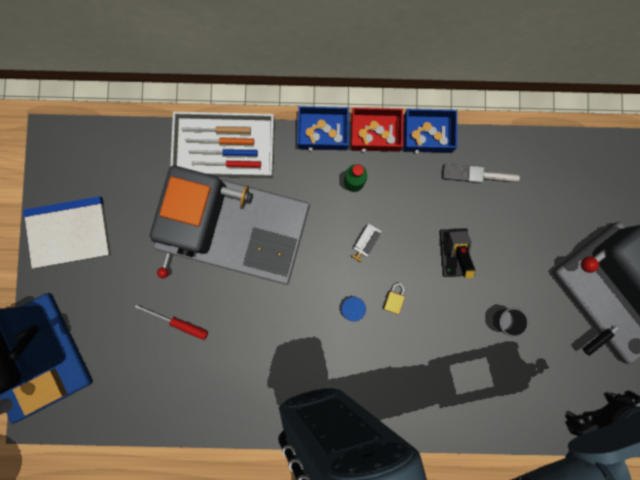

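Top: vice ≈(367,242), pegs ≈(259,249),(281,253), dock ≈(457,255), lamp tail ≈(468,270), padlock (395,300), tin (352,308), oil (356,177). Enlarged crops next.

Create h.py:
```python
import numpy as np, cv2
from bench import ctrl
def cam(n):
    p=ctrl.camera_params(n); return dict(f=240/np.tan(np.radians(p["fovy"]/2)),cx=p["cx"],cy=p["cy"],V=np.array(p["view"]),fish=n=="wrist")
def ray(c,u,v):
    d=np.array([(u-c["cx"])/c["f"],-(v-c["cy"])/c["f"],-1.])
    if c["fish"]:
        r=np.hypot(d[0],d[1]); d=np.array([*(d[:2]/r*np.sin(r)),-np.cos(r)]) if r>1e-9 else d
    R=c["V"][:3,:3]; return -R.T@c["V"][:3,3], R.T@d
def onz(c,u,v,z):
    o,d=ray(c,u,v); return o+d*(z-o[2])/d[2]
def proj(c,P):
    P=np.atleast_2d(P); q=P@c["V"][:3,:3].T+c["V"][:3,3]; x,y,z=q[:,0],-q[:,1],-q[:,2]
    s=np.hypot(x,y); k=np.where(s>1e-9,np.arctan2(s,z)/np.maximum(s,1e-9),1) if c["fish"] else 1/z
    return np.c_[c["cx"]+c["f"]*x*k,c["cy"]+c["f"]*y*k]
def crop(im,u,v,w,h,s): return cv2.resize(im[v:v+h,u:u+w],None,fx=s,fy=s,interpolation=cv2.INTER_CUBIC)
```

Run:
```python
from h import *
t=cv2.imread("pics/top0.png"); s=cv2.imread("pics/side0.png")
a=np.hstack([crop(t,340,215,50,60,5),crop(t,240,225,60,60,5),crop(t,432,222,50,60,5)])
b=np.hstack([crop(s,308,215,50,60,5),crop(s,255,270,60,60,5),crop(s,355,155,50,60,5)])
cv2.imwrite("pics/m1.png",np.vstack([a,b]))
```

```text
(no output)
```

View pics/m1.png

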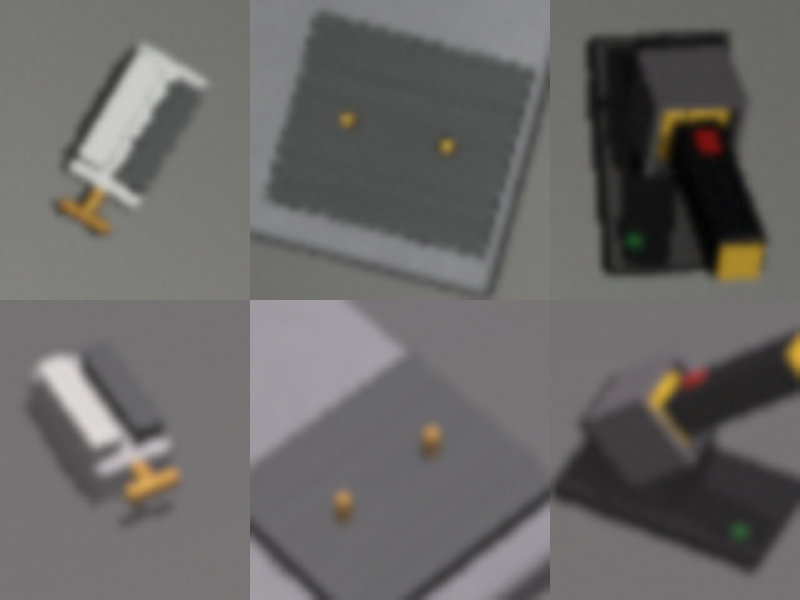

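Montage: top pegs ≈(258.8,248.4),(279.0,253.8); vice corners clear, screw end down-left; dock base upright in the picture with lamp leaning down towards the robot.

Run:
```python
from h import *
np.set_printoptions(precision=4,suppress=True)
c=cam("top"); s=cam("side")
k=lambda x,y,u,v:(u+(x+.5)/5-.5,v+(y+.5)/5-.5)
P=[onz(c,*k(x,y,240,225),.058) for x,y in((96,119),(197,146))]
print("pegs",P, "side pred",proj(s,P),"meas",k(93,199,255,270),k(181,134,255,270))
m=(P[0]+P[1])/2;d=P[0]-P[1];print("seat",m,np.linalg.norm(d),"yaw",np.arctan2(-d[0],d[1]))
for z in(.036,.022):
  V=np.array([onz(c,*k(x,y,340,215),z) for x,y in((143,43),(208,85),(137,207),(68,165))]);print("vice",z,V.mean(0),[np.linalg.norm(V[i]-V[i-1]) for i in range(4)])
  d=V[2]+V[3]-V[0]-V[1];print(" ydir",d,np.arctan2(-d[0],d[1]), "side pred",proj(s,V))
D=np.array([onz(c,*k(x-550,y,432,222),.012) for x,y in((590,35),(728,33),(605,272))]);print("dock",D)
# lamp tail centre: triangulate
t=k(190,262,432,222)
for z in(.11,.13,.15):print("tail",onz(c,*t,z),proj(s,onz(c,*t,z)))
```

```text
pegs [array([0.5898, 0.2167, 0.058 ]), array([0.5773, 0.1655, 0.058 ])] side pred [[271.8635 309.8402]
 [289.8318 296.5418]] meas (273.2, 309.4) (290.8, 296.4)
seat [0.5835 0.1911 0.058 ] 0.05275636489176617 yaw -0.2383577676155184
vice 0.036 [ 0.6203 -0.0586  0.036 ] [np.float64(0.07400703345365547), np.float64(0.039726493750841856), np.float64(0.07285519133707585), np.float64(0.041306070969755325)]
 ydir [-0.1274  0.073   0.    ] 1.0507103069057881 side pred [[312.9488 226.1701]
 [327.0808 221.3983]
 [341.1743 240.4178]
 [326.3757 246.0171]]
vice 0.022 [ 0.6216 -0.0598  0.022 ] [np.float64(0.07477636407906886), np.float64(0.04013946542200006), np.float64(0.07361254813548165), np.float64(0.04173546293332372)]
 ydir [-0.1288  0.0737  0.    ] 1.0507103069057886 side pred [[312.6321 229.3442]
 [326.8009 224.5369]
 [340.9214 243.6965]
 [326.0833 249.3382]]
dock [[ 0.6556 -0.2493  0.012 ]
 [ 0.6584 -0.3216  0.012 ]
 [ 0.5319 -0.2577  0.012 ]]
tail [ 0.536  -0.3001  0.11  ] [[405.0001 169.6814]]
tail [ 0.5355 -0.2944  0.13  ] [[405.1381 165.0999]]
tail [ 0.5349 -0.2887  0.15  ] [[405.2795 160.4051]]
```

Add to h.py:
```python
from scipy.spatial.transform import Rotation as Rn
np.set_printoptions(precision=4,suppress=True)
def pose():
    o=ctrl.get_obs(); q=o["eef_rot"]; return np.array(o["eef_pos"]),Rn.from_quat([q[1],q[2],q[3],q[0]]),o
def delta(p,Rt=None):
    p0,R,o=pose(); Rt=Rt or R
    return np.r_[R.inv().apply(np.array(p)-p0),(R.inv()*Rt).as_rotvec()]
def down(a): # tool down, tool y at world angle a
    y=np.array([np.cos(a),np.sin(a),0]); z=np.array([0,0,-1.]); return Rn.from_matrix(np.c_[np.cross(y,z),y,z])
```

```bash
python3 -c "
from h import *
print(delta([.621,-.059,.2],down(1.0507-np.pi)))"
```

```text
[ 0.5285 -0.2434  0.031  -0.0016  0.0004  0.9849]
```

The manual's scale: shifts go in units of 20 mm. Converting my numbers, 0.5285 m is 26.425, -0.2434 m is -12.17.

>>> jog_arm(motion=[{"tx": 26.425, "ty": -12.17, "tz": 1.55, "ax": -0.0016, "ay": 0.0004, "az": 0.985, "aperture": 1}, {"tx": 26.425, "ty": -12.17, "tz": 1.55, "ax": -0.0016, "ay": 0.0004, "az": 0.985, "aperture": 1}, {"tx": 26.425, "ty": -12.17, "tz": 1.55, "ax": -0.0016, "ay": 0.0004, "az": 0.985, "aperture": 1}, {"tx": 26.425, "ty": -12.17, "tz": 1.55, "ax": -0.0016, "ay": 0.0004, "az": 0.985, "aperture": 1}, {"tx": 26.425, "ty": -12.17, "tz": 1.55, "ax": -0.0016, "ay": 0.0004, "az": 0.985, "aperture": 1}, {"tx": 26.425, "ty": -12.17, "tz": 1.55, "ax": -0.0016, "ay": 0.0004, "az": 0.985, "aperture": 1}, {"tx": 26.425, "ty": -12.17, "tz": 1.55, "ax": -0.0016, "ay": 0.0004, "az": 0.985, "aperture": 1}, {"tx": 26.425, "ty": -12.17, "tz": 1.55, "ax": -0.0016, "ay": 0.0004, "az": 0.985, "aperture": 1}, {"tx": 26.425, "ty": -12.17, "tz": 1.55, "ax": -0.0016, "ay": 0.0004, "az": 0.985, "aperture": 1}, {"tx": 26.425, "ty": -12.17, "tz": 1.55, "ax": -0.0016, "ay": 0.0004, "az": 0.985, "aperture": 1}])

```text
time_s: 1.35
eef_pos: [0.622, -0.0569, 0.1996]
eef_rot: [0.001, 0.967, -0.256, -0.0]
wrist_force: [0.0, 0.4, 0.7]
opening: 1.001
grasp_force: 0.0
```

Run:
```python
from h import *
print(pose()[2]["q"],delta([.621,-.059,.2],down(1.0507-np.pi)))
import pickle
c=cam("wrist");cv2.imwrite("pics/w1.png",ctrl.camera("wrist"));pickle.dump(c,open("w1.pkl","wb"))
P=np.array([[.621,-.059,.022],[.5835,.191,.045]]);print(proj(c,P))
```

```text
[-0.2803  0.3171  1.5061 -0.0012  1.3185  1.8092] [ 0.0002  0.0023 -0.0004  0.0012 -0.0001  0.0017]
[[317.0315 210.8114]
 [134.1978 359.3354]]
```

View pics/w1.png

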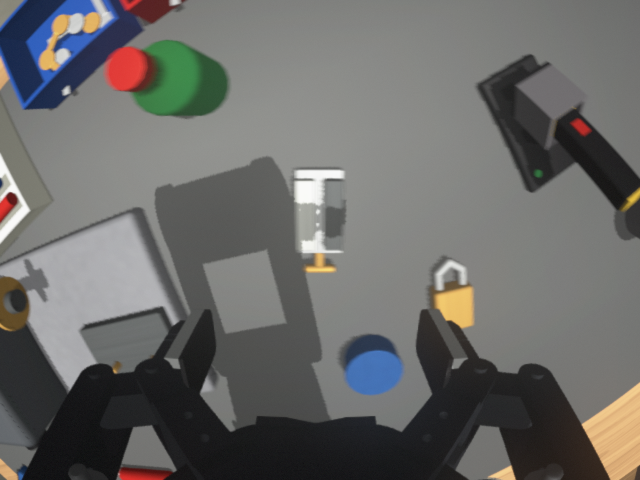

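Wrist view: vice spans ≈(295–344,169–252), aligned with the fingers; pegs partly hidden by a finger at lower left. Enlarge the vice.

Run:
```python
from h import *
t=cv2.imread("pics/w1.png"); cv2.imwrite("pics/w1c.png",crop(t,280,160,80,120,5))
```

```text
(no output)
```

View pics/w1c.png

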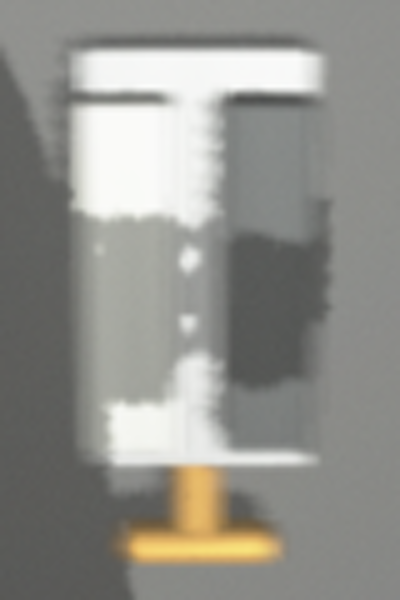

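Run:
```python
from h import *
import pickle
c=pickle.load(open("w1.pkl","rb")); k=lambda x,y:(280+(x+.5)/5-.5,160+(y+.5)/5-.5)
print("cam",ray(c,320,240)[0])
a=1.0507; ax=np.array([np.cos(a),np.sin(a),0]); ay=np.array([-np.sin(a),np.cos(a),0])
p0=np.array([.621,-.059,0])
for n,x,y,z in(("farL",72,48,.022),("farR",323,48,.022),("jawfar",150,98,.036),("nearL",85,463,.022),("nearR",318,463,.022),("near36",200,450,.036),("wingtop",200,548,.011)):
  P=onz(c,*k(x,y),z);print(n,P,"vice xy",(P-p0)@ax,(P-p0)@ay)
```

```text
cam [ 0.6915 -0.0974  0.3424]
farL [ 0.6633 -0.0601  0.022 ] vice xy 0.02003218176363436 -0.037274780664251474
farR [ 0.6418 -0.0979  0.022 ] vice xy -0.023439251780415636 -0.037399639894503435
jawfar [ 0.6508 -0.0688  0.036 ] vice xy 0.0063278710224519315 -0.030684113616395677
nearL [ 0.5963 -0.0233  0.022 ] vice xy 0.018694329546021765 0.03921400794288795
nearR [ 0.575  -0.0606  0.022 ] vice xy -0.024239318527817064 0.03916282753883757
near36 [ 0.5925 -0.0453  0.036 ] vice xy -0.0022829220583544317 0.03152188089554534
wingtop [ 0.5668 -0.0311  0.011 ] vice xy -0.0027219083834903123 0.060850228885396415
```

```bash
python3 -c "
from h import *
print(delta([.6191,-.0602,.003],down(1.0507-np.pi)))"
```

```text
[-0.0008  0.0087  0.1963 -0.0017 -0.0003  0.0036]
```

>>> jog_arm(motion=[{"aperture": 1}, {"aperture": 1}])

```text
time_s: 1.65
eef_pos: [0.6204, -0.0603, 0.1999]
eef_rot: [0.001, 0.966, -0.257, -0.0]
wrist_force: [-0.2, 0.4, 0.8]
opening: 1.0
grasp_force: 0.0
```

```bash
python3 -c "
from h import *
print(delta([.6191,-.0602,.003],down(1.0507-np.pi)))"
```

```text
[-0.0012  0.0003  0.1969  0.0018 -0.0002 -0.0007]
```

To row units: 0.197 m is 9.85, 0.185 m is 9.25.

>>> jog_arm(motion=[{"tx": -0.05, "ty": 0.05, "tz": 3, "aperture": 1}, {"tx": -0.05, "ty": 0.05, "tz": 6, "aperture": 1}, {"tx": -0.05, "ty": 0.05, "tz": 8, "aperture": 1}, {"tx": -0.05, "ty": 0.05, "tz": 9.25, "aperture": 1}, {"tx": -0.05, "ty": 0.05, "tz": 9.85, "aperture": 1}, {"tx": -0.05, "ty": 0.05, "tz": 9.85, "aperture": 1}, {"tx": -0.05, "ty": 0.05, "tz": 9.85, "aperture": 1}])

```text
time_s: 2.52
eef_pos: [0.6209, -0.0609, 0.0049]
eef_rot: [0.001, 0.966, -0.257, 0.002]
wrist_force: [-0.2, 0.1, 1.6]
opening: 0.999
grasp_force: 0.0
```

```bash
python3 -c "
from h import *
print(delta([.6191,-.0602,.003],down(1.0507-np.pi)))"
```

```text
[-0.0019  0.0003  0.0019  0.0006 -0.0035 -0.0006]
```

To row units: -0.0015 m is -0.075, 0.001 m is 0.05.

>>> jog_arm(motion=[{"tx": -0.075, "tz": 0.05, "aperture": 1}, {"tx": -0.075, "tz": 0.05, "aperture": 0}, {"tx": -0.075, "tz": 0.05, "aperture": 0}, {"tx": -0.075, "tz": 0.05, "aperture": 0}, {"tx": -0.075, "tz": 0.05, "aperture": 0}, {"tx": -0.075, "tz": 0.05, "aperture": 0}, {"tx": -0.075, "tz": 0.05, "aperture": 0}, {"tx": -0.075, "tz": 0.05, "aperture": 0}])

```text
time_s: 3.52
eef_pos: [0.6188, -0.0596, 0.0027]
eef_rot: [0.001, 0.966, -0.257, 0.001]
wrist_force: [-0.7, -0.2, 5.2]
opening: 0.462
grasp_force: 62.3
```

>>> jog_arm(motion=[{"tz": -2, "aperture": 0}, {"tz": -5, "aperture": 0}, {"tz": -6.85, "aperture": 0}, {"tz": -6.85, "aperture": 0}])

```text
time_s: 4.03
eef_pos: [0.6203, -0.0596, 0.142]
eef_rot: [0.001, 0.966, -0.257, 0.003]
wrist_force: [-0.1, -0.3, -4.1]
opening: 0.46
grasp_force: 61.9
```

```bash
python3 -c "
from h import *
s=np.array([.5835,.191,.14]); a=-.2384
print(delta(s,down(a)),delta(s,down(a+np.pi)),pose()[2]['q'])"
```

```text
[-0.1565 -0.1992  0.0011  0.0058 -0.0048 -1.8525] [-0.1565 -0.1992  0.0011 -0.0045 -0.0054  1.2891] [-0.2854  0.3699  1.5604 -0.0013  1.2049  1.806 ]
```

```bash
python3 -c "
from h import *
s=np.array([.5623,.1035,.15]); a=-.2384
print(delta(s,down(a)))"
```

```text
[-0.1313 -0.1127 -0.0088  0.0058 -0.0048 -1.8525]
```

To row units: -0.1313 m is -6.565, -0.12 m is -6.

>>> jog_arm(motion=[{"tx": -2, "ty": -1.75, "tz": -0.45, "az": -0.188, "aperture": 0}, {"tx": -4, "ty": -3.5, "tz": -0.45, "ax": 0.001, "ay": -0.001, "az": -0.376, "aperture": 0}, {"tx": -6, "ty": -5, "tz": -0.45, "ax": 0.002, "ay": -0.002, "az": -0.56, "aperture": 0}, {"tx": -6.565, "ty": -5.635, "tz": -0.45, "ax": 0.005, "ay": -0.004, "az": -1.8525, "aperture": 0}, {"tx": -6.565, "ty": -5.635, "tz": -0.45, "ax": 0.005, "ay": -0.004, "az": -1.8525, "aperture": 0}, {"tx": -6.565, "ty": -5.635, "tz": -0.45, "ax": 0.005, "ay": -0.004, "az": -1.8525, "aperture": 0}, {"tx": -6.565, "ty": -5.635, "tz": -0.45, "ax": 0.005, "ay": -0.004, "az": -1.8525, "aperture": 0}, {"tx": -6.565, "ty": -5.635, "tz": -0.45, "ax": 0.005, "ay": -0.004, "az": -1.8525, "aperture": 0}, {"tx": -6.565, "ty": -5.635, "tz": -0.45, "ax": 0.005, "ay": -0.004, "az": -1.8525, "aperture": 0}, {"tx": -6.565, "ty": -5.635, "tz": -0.45, "ax": 0.005, "ay": -0.004, "az": -1.8525, "aperture": 0}])

```text
time_s: 5.28
eef_pos: [0.5584, 0.1039, 0.1445]
eef_rot: [-0.004, 0.784, 0.62, -0.004]
wrist_force: [0.3, 0.1, -2.9]
opening: 0.462
grasp_force: 61.9
```

>>> jog_arm(motion=[{"aperture": 0}, {"aperture": 0}, {"aperture": 0}])

```text
time_s: 5.65
eef_pos: [0.5601, 0.1038, 0.1473]
eef_rot: [-0.002, 0.787, 0.617, -0.002]
wrist_force: [-0.2, -0.0, -2.7]
opening: 0.459
grasp_force: 61.9
```

Run:
```python
from h import *
import pickle
print(delta([.5623,.1035,.15],down(-.2384)),pose()[2]['q'],pose()[2]['dq'])
c=cam("wrist");cv2.imwrite("pics/w2.png",ctrl.camera("wrist"));pickle.dump((c,pose()[:2]),open("w2.pkl","wb"))
P=np.array([[.5898,.2167,.059],[.5773,.1655,.059]]);print(proj(c,P))
```

```text
[ 0.0002  0.0021 -0.0027 -0.0057  0.0003 -0.0019] [-0.0256  0.2613  1.6901  0.001   1.1958  0.2144] [ 0.0009 -0.0076 -0.007   0.0024  0.0025 -0.0103]
[[322.5623  63.8947]
 [322.5008 148.1369]]
```

View pics/w2.png

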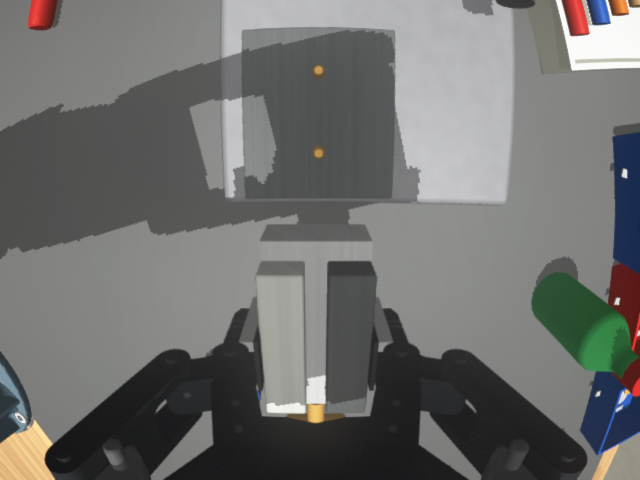

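Pegs seen at ≈(318.5,70),(318.7,153); held vice's -y end lower edge at v≈225 (u 264–369), upper edge v≈241. Refine by code.

Run:
```python
from h import *
import pickle
c,(p,R)=pickle.load(open("w2.pkl","rb")); im=cv2.imread("pics/w2.png").astype(float)
print("cam",c["cx"],c["cy"],c["f"],ray(c,320,240)[0],p)
for v in(70,153):
  w=im[v-9:v+10,305:333]; s=np.clip(w[...,2]-w[...,0]-25,0,None); yy,xx=np.mgrid[v-9:v+10,305:333]
  print("peg",(s*xx).sum()/s.sum(),(s*yy).sum()/s.sum(),s.max())
g=im.mean(2)
for u in(280,345,358):
  d=np.diff(g[215:275,u-2:u+3].mean(1)); print(u,[(215+i+.5,round(d[i])) for i in np.argsort(-abs(d))[:6]])
for v in(229,235,250,256,300,340):
  d=np.diff(g[v-1:v+2,240:395].mean(0)); print("row",v,[(240+i+.5,round(d[i])) for i in np.sort(np.argsort(-abs(d))[:8])])
```

```text
cam 315.5071662403817 240.3452826041856 371.64829954431775 [0.5787 0.1831 0.2902] [0.5603 0.1038 0.1476]
peg 318.0763212517963 70.26951939964873 85.0
peg 318.15205057545796 152.40168584859782 81.0
280 [(np.float64(223.5), -28), (np.float64(260.5), -26), (np.float64(241.5), 23), (np.float64(240.5), 23), (np.float64(216.5), 19), (np.float64(224.5), -18)]
345 [(np.float64(260.5), -52), (np.float64(240.5), 25), (np.float64(261.5), -25), (np.float64(241.5), 24), (np.float64(259.5), -16), (np.float64(239.5), 8)]
358 [(np.float64(260.5), -51), (np.float64(223.5), -25), (np.float64(240.5), 25), (np.float64(241.5), 23), (np.float64(261.5), -23), (np.float64(259.5), -18)]
row 229 [(np.float64(263.5), -15), (np.float64(264.5), -21), (np.float64(265.5), -11), (np.float64(266.5), -2), (np.float64(365.5), 8), (np.float64(366.5), 19), (np.float64(367.5), 15), (np.float64(368.5), 3)]
row 235 [(np.float64(259.5), -3), (np.float64(260.5), -12), (np.float64(261.5), -24), (np.float64(262.5), -10), (np.float64(367.5), 3), (np.float64(368.5), 12), (np.float64(369.5), 24), (np.float64(370.5), 7)]
row 250 [(np.float64(259.5), 3), (np.float64(339.5), -2), (np.float64(343.5), 2), (np.float64(352.5), 3), (np.float64(353.5), 2), (np.float64(356.5), -3), (np.float64(371.5), -8), (np.float64(372.5), -5)]
row 256 [(np.float64(259.5), 3), (np.float64(267.5), 2), (np.float64(342.5), 2), (np.float64(348.5), -2), (np.float64(352.5), 2), (np.float64(353.5), 3), (np.float64(371.5), -7), (np.float64(372.5), -3)]
row 300 [(np.float64(251.5), -22), (np.float64(256.5), 41), (np.float64(302.5), -21), (np.float64(303.5), -24), (np.float64(304.5), 27), (np.float64(325.5), -23), (np.float64(326.5), -48), (np.float64(379.5), 22)]
row 340 [(np.float64(259.5), 37), (np.float64(260.5), 50), (np.float64(303.5), -33), (np.float64(305.5), 20), (np.float64(325.5), -48), (np.float64(326.5), -19), (np.float64(377.5), 24), (np.float64(392.5), -27)]
```

Run:
```python
from h import *
import pickle
c,(p,R)=pickle.load(open("w2.pkl","rb")); zb=p[2]-.0027
T=lambda P:R.inv().apply(P-p)
# intersect rays in the tool frame (handles tilt): plane tool z = h
def tz(u,v,h):
  o,d=ray(c,u,v); o=R.inv().apply(o-p); d=R.inv().apply(d); return o+d*(h-o[2])/d[2]
for n,u,v,h in(("botL",264,224,.0027),("botR",367,224,.0027),("topL",260,241,-.0193),("topR",371,241,-.0193)):print(n,tz(u,v,h))
P=[onz(c,318.08,70.27,.058),onz(c,318.15,152.4,.058)]; print("pegs world",P,np.linalg.norm(P[0]-P[1]))
Q=[T(x) for x in P];print("tool",Q, "mid",(Q[0]+Q[1])/2,"ang err",np.arctan2(Q[0][1]-Q[1][1],Q[0][0]-Q[1][0]),"tool rot vs down",(R.inv()*down(-.2384)).as_rotvec())
```

```text
botL [ 0.0398 -0.023   0.0027]
botR [0.0397 0.0192 0.0027]
topL [ 0.0398 -0.0215 -0.0193]
topR [ 0.0398  0.0177 -0.0193]
pegs world [array([0.5862, 0.2135, 0.058 ]), array([0.574 , 0.1635, 0.058 ])] 0.051546255231555704
tool [array([ 0.1127, -0.0004,  0.0896]), array([ 0.0612, -0.0004,  0.0896])] mid [ 0.087  -0.0004  0.0896] ang err -0.0010534528349516222 tool rot vs down [-0.0053  0.0002 -0.0015]
```

To row units: 0.082 m is 4.1, 0.07 m is 3.5.

>>> jog_arm(motion=[{"ty": 0.05, "tz": 2, "ax": -0.005, "az": -0.001, "aperture": 0}, {"ty": 0.05, "tz": 3.5, "ax": -0.005, "az": -0.001, "aperture": 0}, {"ty": 0.05, "tz": 4.1, "ax": -0.005, "az": -0.001, "aperture": 0}, {"ty": 0.05, "tz": 4.1, "ax": -0.005, "az": -0.001, "aperture": 0}, {"ty": 0.05, "tz": 4.1, "ax": -0.005, "az": -0.001, "aperture": 0}, {"ty": 0.05, "tz": 4.1, "ax": -0.005, "az": -0.001, "aperture": 0}, {"ty": 0.05, "tz": 4.1, "ax": -0.005, "az": -0.001, "aperture": 0}])

```text
time_s: 6.58
eef_pos: [0.5617, 0.1037, 0.0669]
eef_rot: [0.001, 0.786, 0.618, 0.001]
wrist_force: [0.2, -0.5, -2.7]
opening: 0.459
grasp_force: 61.8
```

Run:
```python
from h import *
import pickle
c=cam("wrist");im=ctrl.camera("wrist");cv2.imwrite("pics/w3.png",im);p,R,_=pose();pickle.dump((c,(p,R)),open("w3.pkl","wb"))
s=im.astype(float);s=np.clip(s[...,2]-s[...,0]-25,0,None)[:222,290:350];n,l,st,ce=cv2.connectedComponentsWithStats((s>10).astype(np.uint8));print([(st[i,4],ce[i]+[290,0]) for i in range(1,n)])
g=im.astype(float).mean(2)
for u in(285,350):
  d=np.diff(g[200:262,u-2:u+3].mean(1)); print(u,[(200+i+.5,round(d[i])) for i in np.sort(np.argsort(-abs(d))[:7])])
for v in(229,235):
  d=np.diff(g[v-1:v+2,250:385].mean(0)); print("row",v,[(250+i+.5,round(d[i])) for i in np.sort(np.argsort(-abs(d))[:8])])
cv2.imwrite("pics/w3c.png",crop(im,230,0,180,290,2))
```

```text
[(np.int32(339), array([315.0501,  47.41  ])), (np.int32(310), array([314.8387, 168.8097]))]
285 [(np.float64(223.5), 8), (np.float64(224.5), 4), (np.float64(239.5), 9), (np.float64(240.5), 25), (np.float64(241.5), 25), (np.float64(259.5), -11), (np.float64(260.5), -30)]
350 [(np.float64(223.5), 10), (np.float64(224.5), 4), (np.float64(239.5), 8), (np.float64(240.5), 27), (np.float64(241.5), 25), (np.float64(259.5), -18), (np.float64(260.5), -54)]
row 229 [(np.float64(259.5), -2), (np.float64(263.5), 3), (np.float64(264.5), 7), (np.float64(265.5), 2), (np.float64(299.5), -2), (np.float64(365.5), -3), (np.float64(366.5), -8), (np.float64(367.5), -5)]
row 235 [(np.float64(254.5), 1), (np.float64(261.5), -2), (np.float64(291.5), -1), (np.float64(327.5), -1), (np.float64(355.5), -1), (np.float64(367.5), -2), (np.float64(368.5), -5), (np.float64(372.5), -1)]
```

View pics/w3c.png

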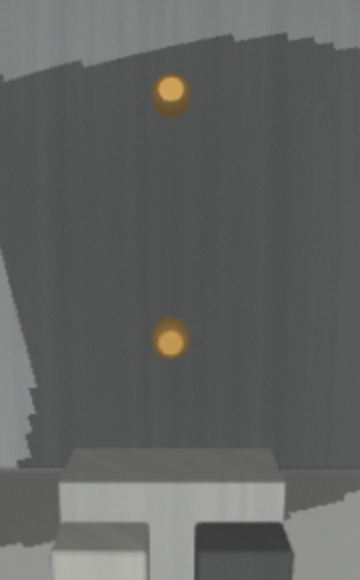

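Pegs' top discs at ≈(315,44.2),(314.8,171.2); vice lower end edge at v≈224.

Run:
```python
from h import *
import pickle
c,(p,R)=pickle.load(open("w3.pkl","rb"))
T=lambda P:R.inv().apply(P-p)
def tz(u,v,h):
  o,d=ray(c,u,v); o=R.inv().apply(o-p); d=R.inv().apply(d); return o+d*(h-o[2])/d[2]
for n,u,v,h in(("botL",264.4,226,.0025),("botR",366.8,226,.0025),("bot",315,223.7,.0027),("top",315,241,-.0193)):print(n,tz(u,v,h))
P=[onz(c,315,44.2,.059),onz(c,314.8,171.2,.059)]; print("pegs world",P,np.linalg.norm(P[0]-P[1]))
Q=[T(x) for x in P];print("tool",Q, "mid",(Q[0]+Q[1])/2,"ang",np.arctan2(Q[0][1]-Q[1][1],Q[0][0]-Q[1][0]),"rot",(R.inv()*down(-.2384)).as_rotvec())
```

```text
botL [ 0.0389 -0.0226  0.0025]
botR [0.0389 0.0195 0.0025]
bot [ 0.0398 -0.0018  0.0027]
top [ 0.0397 -0.0018 -0.0193]
pegs world [array([0.5863, 0.2137, 0.059 ]), array([0.574 , 0.1631, 0.059 ])] 0.052095845336885105
tool [array([ 0.1127, -0.0018,  0.0077]), array([ 0.0606, -0.0019,  0.0077])] mid [ 0.0867 -0.0018  0.0077] ang 0.0016543917493418512 rot [ 0.0015 -0.0002  0.0009]
```

```bash
python3 -c "
from h import *
p,R,_=pose();print(p,R.apply([.085,0,0])+p)"
```

```text
[0.5615 0.1037 0.0667] [0.5815 0.1863 0.0667]
```

>>> jog_arm(motion=[{"tx": 0.5, "tz": -0.25, "aperture": 0}, {"tx": 2.25, "tz": -0.25, "aperture": 0}, {"tx": 3.75, "tz": -0.25, "aperture": 0}, {"tx": 4.25, "tz": -0.15, "aperture": 0}, {"tx": 4.25, "tz": -0.1, "aperture": 0}, {"tx": 4.25, "tz": -0.1, "aperture": 0}, {"tx": 4.25, "tz": -0.1, "aperture": 0}, {"tx": 4.25, "tz": -0.1, "aperture": 0}])

```text
time_s: 7.62
eef_pos: [0.5812, 0.1856, 0.0681]
eef_rot: [0.0, 0.786, 0.618, 0.0]
wrist_force: [-0.7, -0.1, -2.8]
opening: 0.457
grasp_force: 61.9
```

```bash
python3 -c "
from h import *
import pickle
c,(p,R)=pickle.load(open('w3.pkl','rb'));print(delta(R.apply([.0849,0,0])+p,R))"
```

```text
[ 0.0006  0.0002  0.0014 -0.001   0.0003 -0.0009]
```

Descend slowly, watching force (seat needs TCP z ≈ 0.0477).

To row units: 0.012 m is 0.6, 0.01 m is 0.5.

>>> jog_arm(motion=[{"tx": 0.025, "tz": 0.3, "aperture": 0}, {"tx": 0.025, "tz": 0.5, "aperture": 0}, {"tx": 0.025, "tz": 0.6, "aperture": 0}, {"tx": 0.025, "tz": 0.6, "aperture": 0}])

```text
time_s: 8.12
eef_pos: [0.581, 0.1867, 0.0556]
eef_rot: [-0.0, 0.786, 0.618, -0.0]
wrist_force: [-1.1, 0.2, -2.7]
opening: 0.463
grasp_force: 61.9
```

>>> jog_arm(motion=[{"tz": 0.1, "aperture": 0}, {"tz": 0.2, "aperture": 0}, {"tz": 0.3, "aperture": 0}, {"tz": 0.3, "aperture": 0}])

```text
time_s: 8.62
eef_pos: [0.581, 0.1868, 0.0497]
eef_rot: [0.0, 0.786, 0.618, -0.0]
wrist_force: [-0.2, 0.1, -2.9]
opening: 0.463
grasp_force: 61.9
```

Bottom is below the peg tips with no contact force: the pegs are in the holes.

>>> jog_arm(motion=[{"tz": 0.05, "aperture": 0}, {"tz": 0.1, "aperture": 0}, {"tz": 0.15, "aperture": 0}, {"tz": 0.15, "aperture": 0}])

```text
time_s: 9.12
eef_pos: [0.5814, 0.1867, 0.0477]
eef_rot: [0.0, 0.786, 0.618, 0.0]
wrist_force: [-3.5, 0.1, 5.1]
opening: 0.461
grasp_force: 62.6
```

To row units: -0.18 m is -9, -0.15 m is -7.5.

>>> jog_arm(motion=[{"aperture": 1}, {"aperture": 1}, {"aperture": 1}, {"aperture": 1}, {"tz": -2, "aperture": 1}, {"tz": -4.5, "aperture": 1}, {"tz": -7.5, "aperture": 1}, {"tz": -9, "aperture": 1}, {"tz": -9, "aperture": 1}])

```text
time_s: 10.25
eef_pos: [0.5831, 0.1871, 0.2306]
eef_rot: [0.002, 0.786, 0.618, 0.003]
wrist_force: [-0.1, 0.4, -0.4]
opening: 0.999
grasp_force: 0.0
```

Run:
```python
from h import *
import pickle
print(pose()[2]["q"])
w=ctrl.camera("wrist");cw=cam("wrist");t=ctrl.camera("top");s=ctrl.camera("side")
for n,i in zip("wts",(w,t,s)):cv2.imwrite(f"pics/a_{n}.png",i)
g=lambda i,u,v,ww,h,k:crop(i,u,v,ww,h,k)
a=np.hstack([cv2.resize(w,(400,300)),g(s,250,265,80,60,5)]);b=np.hstack([g(t,432,222,80,60,5),g(s,350,155,80,60,5)])
cv2.imwrite("pics/m2.png",np.vstack([a,b]))
```

```text
[ 0.117   0.2585  1.5155 -0.0001  1.3606  0.3544]
```

View pics/m2.png

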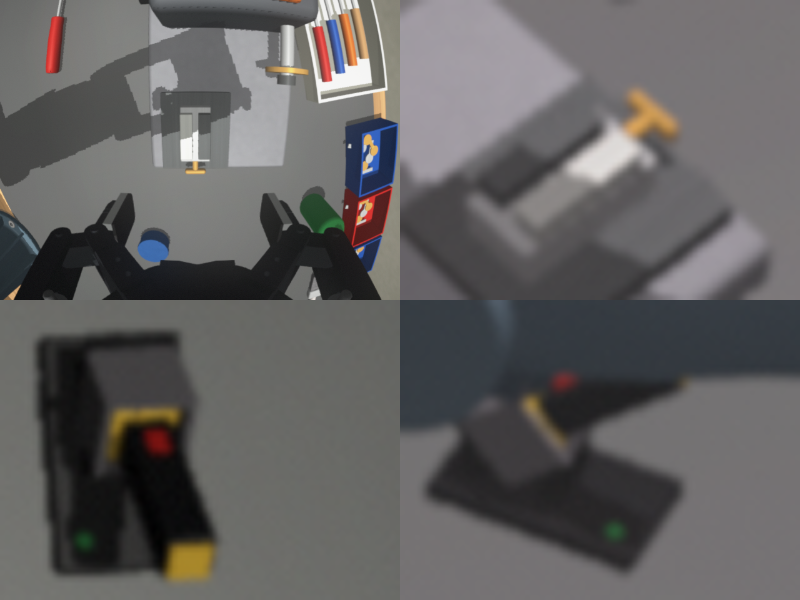

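Vice sits flat and centred on the plate, screw pointing -y. Lamp still docked. Now pre-grasp on the lamp's axis.

Add to h.py:
```python
A=.055; DX=np.array([np.cos(A),np.sin(A),0]); DY=np.array([-np.sin(A),np.cos(A),0]); Z=np.array([0,0,1.])
L=(Z-DX)/np.sqrt(2); MOUTH=np.array([.5957,-.2896,.0667])
RL=Rn.from_matrix(np.c_[np.cross(-DY,-L),-DY,-L])
```

```bash
python3 -c "
from h import *
print(delta(MOUTH+.15*L,RL),delta([.56,.05,.26],RL))"
```

```text
[-0.4898  0.0257  0.0528 -0.5018  0.6756  1.2079] [-0.1376  0.0124 -0.0347 -0.5018  0.6756  1.2079]
```

The manual's scale: shifts go in units of 20 mm. Converting my numbers, -0.4898 m is -24.49, -0.45 m is -22.5.

>>> jog_arm(motion=[{"tx": -2.5, "ty": 0.25, "tz": -1.5, "ax": -0.06, "ay": 0.08, "az": 0.14, "aperture": 1}, {"tx": -5, "ty": 0.5, "tz": -1.5, "ax": -0.12, "ay": 0.16, "az": 0.29, "aperture": 1}, {"tx": -7.5, "ty": 0.6, "tz": -1.5, "ax": -0.18, "ay": 0.24, "az": 0.43, "aperture": 1}, {"tx": -10, "ty": 0.75, "tz": -1.5, "ax": -0.24, "ay": 0.32, "az": 0.58, "aperture": 1}, {"tx": -12.5, "ty": 0.9, "tz": -1.5, "ax": -0.3, "ay": 0.4, "az": 0.72, "aperture": 1}, {"tx": -15, "ty": 1, "tz": -1, "ax": -0.36, "ay": 0.49, "az": 0.87, "aperture": 1}, {"tx": -17.5, "ty": 1.1, "tz": -0.5, "ax": -0.42, "ay": 0.57, "az": 1.02, "aperture": 1}, {"tx": -20, "ty": 1.2, "ax": -0.48, "ay": 0.64, "az": 1.15, "aperture": 1}, {"tx": -22.5, "ty": 1.285, "tz": 1, "ax": -0.5018, "ay": 0.6756, "az": 1.2079, "aperture": 1}, {"tx": -24.49, "ty": 1.285, "tz": 2.64, "ax": -0.5018, "ay": 0.6756, "az": 1.2079, "aperture": 1}])

```text
time_s: 11.65
eef_pos: [0.4896, -0.2968, 0.1725]
eef_rot: [-0.011, 0.923, 0.024, 0.384]
wrist_force: [0.8, -0.5, -0.2]
opening: 0.997
grasp_force: 0.0
```

>>> jog_arm(motion=[{"aperture": 1}, {"aperture": 1}, {"aperture": 1}])

```text
time_s: 12.02
eef_pos: [0.4915, -0.2942, 0.175]
eef_rot: [-0.011, 0.923, 0.026, 0.384]
wrist_force: [0.3, 0.0, -0.0]
opening: 1.003
grasp_force: 0.0
```

Run:
```python
from h import *
import pickle
print(delta(MOUTH+.15*L,RL),pose()[2]['q'])
c=cam("wrist");im=ctrl.camera("wrist");cv2.imwrite("pics/w4.png",im);p,R,_=pose();pickle.dump((c,(p,R)),open("w4.pkl","wb"))
print(proj(c,np.array([MOUTH,MOUTH+.085*L])))
cv2.imwrite("pics/w4s.png",cv2.resize(im,(800,600),interpolation=cv2.INTER_CUBIC))
```

```text
[-0.0028  0.0011  0.0003 -0.0006 -0.0032  0.0016] [-1.1519  0.0077  2.1389  0.9705  0.9334 -0.2222]
[[317.32   223.1555]
 [317.785  261.2823]]
```

View pics/w4s.png

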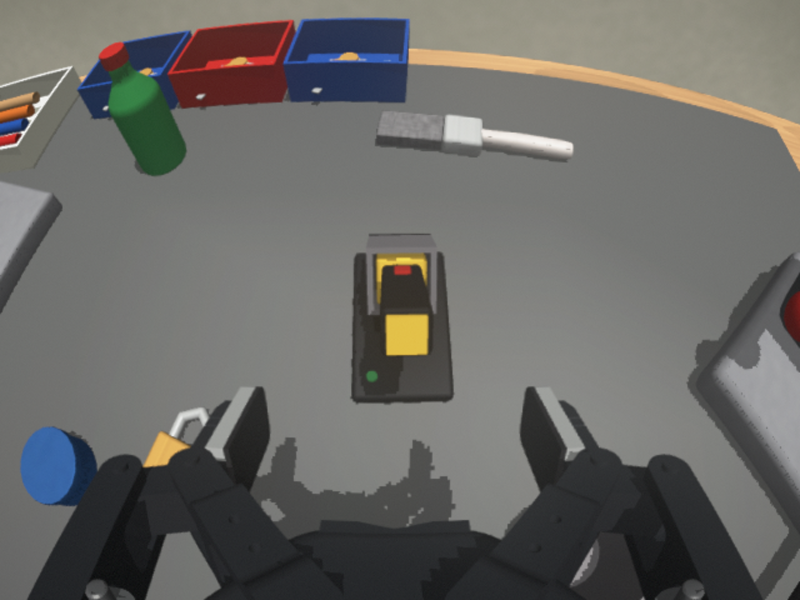

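Run:
```python
from h import *
import pickle
c,(p,R)=pickle.load(open("w4.pkl","rb")); k=lambda x,y:((x+.5)/1.25-.5,(y+.5)/1.25-.5)
print("cam tool",R.inv().apply(ray(c,320,240)[0]-p),p)
O=np.array([.5997,-.2894,0])
W=lambda x,y,z:O+x*DX+y*DY+z*Z
B=np.array([W(-.067,.037,.012),W(-.067,-.037,.012),W(.058,.037,.012)]);print("pred base",(proj(c,B)+.5)*1.25-.5)
for x,y in((352,399),(453,397),(357,254)):
  print("base",onz(c,*k(x,y),.012))
def tz(u,v,h):
  o,d=ray(c,u,v); o=R.inv().apply(o-p); d=R.inv().apply(d); return o+d*(h-o[2])/d[2]
C=[(385,314),(428,314),(429,355),(386,356)]
for h in(.065,.08,.1,.12):
  q=np.array([tz(*k(*a),h) for a in C]);m=q.mean(0);print(h,m,R.apply(m)+p,np.ptp(q,0))
ct=cam("top");t0=(432+(165+25-.0)/5-.5,222+262/5-.5)
# triangulate tail: top ray vs wrist ray
o1,d1=ray(ct,*t0);o2,d2=ray(c,*k(407,335))
s=np.linalg.lstsq(np.c_[d1,-d2],o2-o1,rcond=None);print("tri",o1+d1*s[0][0],o2+d2*s[0][1])
```

```text
cam tool [ 0.0806 -0.     -0.1439] [ 0.4915 -0.2943  0.1752]
pred base [[344.7641 393.6903]
 [448.203  393.7885]
 [351.8604 246.0969]]
base [ 0.5272 -0.2617  0.012 ]
base [ 0.5326 -0.3335  0.012 ]
base [ 0.648  -0.2543  0.012 ]
0.065 [-0.0075  0.0057  0.065 ] [ 0.5326 -0.2978  0.1241] [0.0223 0.0217 0.    ]
0.08 [-0.0138  0.0062  0.08  ] [ 0.5388 -0.2979  0.109 ] [0.0239 0.0232 0.    ]
0.1 [-0.0223  0.0067  0.1   ] [ 0.5471 -0.298   0.0889] [0.026  0.0253 0.    ]
0.12 [-0.0307  0.0073  0.12  ] [ 0.5554 -0.2981  0.0689] [0.0281 0.0274 0.    ]
tri [ 0.5361 -0.298   0.1163] [ 0.5359 -0.2978  0.1163]
```

Tail face centre at (407,335) in the enlarged view → ≈(-6.5,+6.8) mm off the tool axis. Shift onto it and advance.

To row units: 0.03 m is 1.5, 0.0068 m is 0.34.

>>> jog_arm(motion=[{"tx": -0.325, "ty": 0.34, "tz": 0.5, "az": -0.006, "aperture": 1}, {"tx": -0.325, "ty": 0.34, "tz": 1.5, "az": -0.006, "aperture": 1}, {"tx": -0.325, "ty": 0.34, "tz": 1.5, "az": -0.006, "aperture": 1}, {"tx": -0.325, "ty": 0.34, "tz": 1.5, "az": -0.006, "aperture": 1}])

```text
time_s: 12.58
eef_pos: [0.5083, -0.3007, 0.1494]
eef_rot: [-0.009, 0.923, 0.029, 0.384]
wrist_force: [1.1, -0.1, -0.4]
opening: 0.995
grasp_force: 0.0
```

Run:
```python
from h import *
import pickle
_,(p0,R0)=pickle.load(open("w4.pkl","rb"))
c=cam("wrist");im=ctrl.camera("wrist");p,R,_=pose();cv2.imwrite("pics/w5.png",im)
print("moved",R0.inv().apply(p-p0),(R0.inv()*R).as_rotvec())
b=im.astype(int); m=((b[...,2]>150)&(b[...,1]>120)&(b[...,0]<110)).astype(np.uint8);n,l,st,ce=cv2.connectedComponentsWithStats(m)
for i in range(1,n):
  if st[i,4]>80 and 150<ce[i][1]<350:print(st[i],ce[i])
def tz(u,v,h):
  o,d=ray(c,u,v); o=R.inv().apply(o-p); d=R.inv().apply(d); return o+d*(h-o[2])/d[2]
i=max((i for i in range(1,n) if 150<ce[i][1]<350 and 250<ce[i][0]<400),key=lambda i:st[i,4]);print([tz(*ce[i],h) for h in(.03,.036,.045)])
x,y,w,h_=st[i,:4];print(tz(x-.5,y,.036),tz(x+w-.5,y,.036))
```

```text
moved [-0.0069  0.0076  0.0297] [-0.0006 -0.0001 -0.0052]
[290 206  44  28 411] [312.382 212.455]
[ 293  260   39   37 1385] [312.2708 277.4549]
[array([ 0.0023, -0.0022,  0.03  ]), array([-0.0004, -0.0022,  0.036 ]), array([-0.0045, -0.0023,  0.045 ])]
[ 0.0096 -0.0125  0.036 ] [0.0096 0.0078 0.036 ]
```

>>> jog_arm(motion=[{"tx": -0.075, "tz": 1.5, "aperture": 1}, {"tx": -0.075, "tz": 3, "aperture": 1}, {"tx": -0.075, "tz": 4, "aperture": 1}, {"tx": -0.075, "tz": 4.4, "aperture": 1}, {"tx": -0.075, "tz": 4.4, "aperture": 1}, {"tx": -0.075, "tz": 4.4, "aperture": 1}])

```text
time_s: 13.38
eef_pos: [0.5691, -0.2983, 0.0862]
eef_rot: [-0.009, 0.923, 0.028, 0.384]
wrist_force: [-0.1, -0.6, 0.8]
opening: 0.999
grasp_force: 0.0
```

Run:
```python
from h import *
import pickle
_,(p0,R0)=pickle.load(open("w4.pkl","rb"))
c=cam("wrist");im=ctrl.camera("wrist");p,R,_=pose();cv2.imwrite("pics/w6.png",im)
s=ctrl.camera("side");cv2.imwrite("pics/s6.png",s)
print("moved",R0.inv().apply(p-p0))
cv2.imwrite("pics/m6.png",np.hstack([crop(im,220,150,200,300,2),crop(s,340,110,100,150,4)]))
```

```text
moved [-0.0087  0.0083  0.1175]
```

View pics/m6.png

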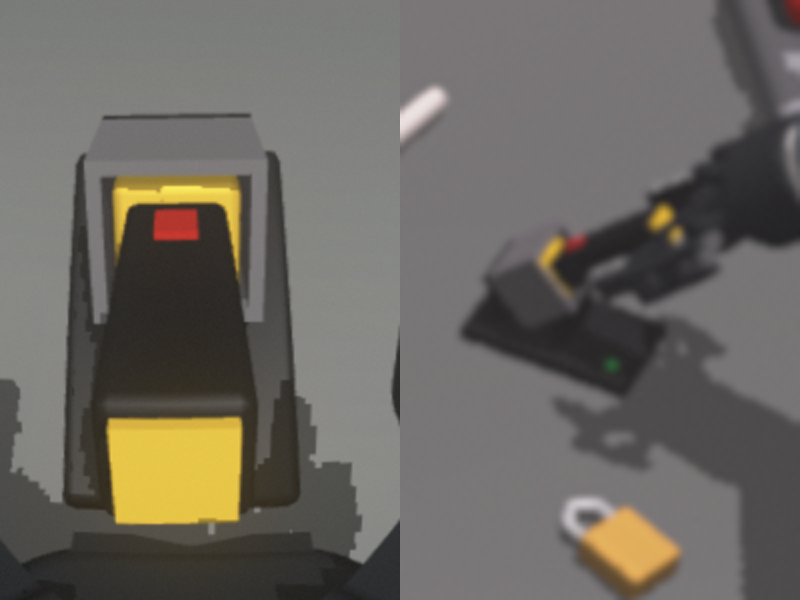

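Fingers straddle the handle, head still in the socket; tail end edge at crop row ~405. Work out its depth and offset.

Run:
```python
from h import *
c=cam("wrist");p,R,_=pose()
def tz(u,v,h):
  o,d=ray(c,u,v); o=R.inv().apply(o-p); d=R.inv().apply(d); return o+d*(h-o[2])/d[2]
k=lambda x,y:(220+(x+.5)/2-.5,150+(y+.5)/2-.5)
for h in(-.03,-.04,-.05):
  print(h,[tz(*k(*q),h) for q in((104,403),(255,402),(110,428),(239,428),(117,522),(238,520))])
for h in(.02,.035,.05):print("mouth outer",h,[tz(*k(*q),h) for q in((85,157),(266,155),(96,322),(260,320))])
```

```text
-0.03 [array([-0.0013, -0.0165, -0.03  ]), array([-0.0009,  0.0117, -0.03  ]), array([-0.0072, -0.0157, -0.03  ]), array([-0.0071,  0.0089, -0.03  ]), array([-0.033 , -0.0158, -0.03  ]), array([-0.0322,  0.0096, -0.03  ])]
-0.04 [array([ 0.0059, -0.0151, -0.04  ]), array([ 0.0062,  0.0107, -0.04  ]), array([ 0.0005, -0.0143, -0.04  ]), array([ 0.0006,  0.0081, -0.04  ]), array([-0.023 , -0.0144, -0.04  ]), array([-0.0222,  0.0087, -0.04  ])]
-0.05 [array([ 0.0131, -0.0136, -0.05  ]), array([ 0.0134,  0.0097, -0.05  ]), array([ 0.0082, -0.013 , -0.05  ]), array([ 0.0083,  0.0073, -0.05  ]), array([-0.013, -0.013, -0.05 ]), array([-0.0123,  0.0079, -0.05  ])]
mouth outer 0.02 [array([ 0.0316, -0.0248,  0.02  ]), array([0.032 , 0.0171, 0.02  ]), array([-0.012 , -0.0244,  0.02  ]), array([-0.0113,  0.0171,  0.02  ])]
mouth outer 0.035 [array([ 0.0271, -0.0271,  0.035 ]), array([0.0276, 0.0186, 0.035 ]), array([-0.0205, -0.0266,  0.035 ]), array([-0.0197,  0.0187,  0.035 ])]
mouth outer 0.05 [array([ 0.0226, -0.0294,  0.05  ]), array([0.0231, 0.0202, 0.05  ]), array([-0.0289, -0.0288,  0.05  ]), array([-0.0281,  0.0202,  0.05  ])]
```

>>> jog_arm(motion=[{"tx": -0.05, "aperture": 0}, {"tx": -0.05, "aperture": 0}, {"tx": -0.05, "aperture": 0}, {"tx": -0.05, "aperture": 0}, {"tx": -0.05, "aperture": 0}, {"tx": -0.05, "aperture": 0}, {"tx": -0.05, "aperture": 0}, {"tx": -0.05, "aperture": 0}])

```text
time_s: 14.48
eef_pos: [0.5685, -0.2973, 0.0846]
eef_rot: [-0.01, 0.923, 0.028, 0.384]
wrist_force: [-0.1, 3.8, 1.5]
opening: 0.293
grasp_force: 60.9
```

>>> jog_arm(motion=[{"tz": -0.5, "aperture": 0}, {"tz": -1, "aperture": 0}, {"tz": -1.5, "aperture": 0}])

```text
time_s: 14.85
eef_pos: [0.5468, -0.2989, 0.1062]
eef_rot: [-0.01, 0.923, 0.028, 0.384]
wrist_force: [3.1, 2.8, -2.5]
opening: 0.297
grasp_force: 60.3
```

>>> jog_arm(motion=[{"tz": -1, "aperture": 0}, {"tz": -2.25, "aperture": 0}, {"tz": -3.75, "aperture": 0}, {"tx": 2, "tz": -5.75, "aperture": 0}, {"tx": 3, "tz": -6.75, "aperture": 0}, {"tx": 3, "tz": -6.75, "aperture": 0}, {"tx": 3, "tz": -6.75, "aperture": 0}])

```text
time_s: 15.72
eef_pos: [0.4932, -0.3015, 0.2422]
eef_rot: [-0.01, 0.923, 0.028, 0.383]
wrist_force: [0.4, 0.1, -2.5]
opening: 0.295
grasp_force: 60.6
```

Run:
```python
from h import *
import pickle
c=cam("wrist");im=ctrl.camera("wrist");p,R,_=pose();cv2.imwrite("pics/w7.png",im)
cv2.imwrite("pics/t7.png",ctrl.camera("top"));cv2.imwrite("pics/s7.png",ctrl.camera("side"));pickle.dump((c,(p,R)),open("w7.pkl","wb"))
def tz(u,v,h):
  o,d=ray(c,u,v); o=R.inv().apply(o-p); d=R.inv().apply(d); return o+d*(h-o[2])/d[2]
b=im.astype(int); m=((b[...,2]>b[...,0]+70)&(b[...,1]>b[...,0]+40)).astype(np.uint8);n,l,st,ce=cv2.connectedComponentsWithStats(m)
for i in range(1,n):
  if st[i,4]>60:print("yellow",st[i],ce[i])
m=((b[...,2]>b[...,1]+80)).astype(np.uint8);n,l,st,ce=cv2.connectedComponentsWithStats(m)
for i in range(1,n):
  if st[i,4]>40:print("red",st[i],ce[i])
print(delta([.5815,.188,.30],down(A-np.pi/2)),pose()[2]['q'])
```

```text
yellow [ 322   71  318  139 4921] [512.6096 112.2449]
yellow [169  77  34  13 153] [188.1111  83.3007]
yellow [251  76  33  10 136] [270.6765  81.2206]
yellow [ 11  99  29  10 131] [ 24.7328 103.5496]
yellow [  7 109  29  11 180] [ 21.35 114.5 ]
yellow [ 282  221   64   60 1998] [313.6727 238.8864]
yellow [ 282  356   69   55 3538] [315.9703 382.7858]
yellow [138 358  25  25 260] [149.5346 368.1192]
red [144  50  92  44 901] [193.6326  76.5105]
red [ 95  77  18  14 169] [103.5325  83.3018]
red [  7 110  29  10 143] [ 21.0909 114.2098]
red [  0 132  29  12 212] [ 13.9198 137.5094]
red [304 253  22  15 323] [314.2724 260.0867]
red [591 264  26  35 696] [603.8233 280.296 ]
[ 0.1242 -0.4829  0.0409 -0.0003 -0.7866  0.0041] [-1.1537 -0.0975  2.0765  0.8787  1.0367 -0.0634]
```

Run:
```python
from h import *
im=cv2.imread("pics/w7.png").astype(int)
for u in(290,298,330,337):print(u,[(v,*im[v,u]) for v in range(214,300,4)])
for u in(300,330):print(u,[(v,*im[v,u]) for v in range(330,415,4)])
m=(im[...,2]>im[...,0]+45)
for v in(223,230,240,250,258,266,272,278,360,366,375,390,405):
  r=np.where(m[v,260:370])[0]; print(v,r.min()+260,r.max()+260,len(r))
```

```text
290 [(214, np.int64(126), np.int64(131), np.int64(132)), (218, np.int64(127), np.int64(133), np.int64(133)), (222, np.int64(73), np.int64(170), np.int64(205)), (226, np.int64(72), np.int64(178), np.int64(215)), (230, np.int64(71), np.int64(179), np.int64(217)), (234, np.int64(73), np.int64(181), np.int64(218)), (238, np.int64(74), np.int64(188), np.int64(223)), (242, np.int64(88), np.int64(223), np.int64(246)), (246, np.int64(80), np.int64(204), np.int64(236)), (250, np.int64(76), np.int64(194), np.int64(228)), (254, np.int64(45), np.int64(59), np.int64(68)), (258, np.int64(45), np.int64(53), np.int64(59)), (262, np.int64(45), np.int64(52), np.int64(60)), (266, np.int64(44), np.int64(52), np.int64(59)), (270, np.int64(43), np.int64(50), np.int64(55)), (274, np.int64(44), np.int64(49), np.int64(55)), (278, np.int64(45), np.int64(50), np.int64(55)), (282, np.int64(45), np.int64(50), np.int64(56)), (286, np.int64(46), np.int64(50), np.int64(55)), (290, np.int64(43), np.int64(48), np.int64(52)), (294, np.int64(44), np.int64(48), np.int64(52)), (298, np.int64(44), np.int64(47), np.int64(5
[... 5030 characters left out ...]
(378, np.int64(71), np.int64(197), np.int64(231)), (382, np.int64(71), np.int64(197), np.int64(230)), (386, np.int64(71), np.int64(197), np.int64(230)), (390, np.int64(69), np.int64(195), np.int64(229)), (394, np.int64(70), np.int64(196), np.int64(230)), (398, np.int64(70), np.int64(196), np.int64(230)), (402, np.int64(70), np.int64(196), np.int64(230)), (406, np.int64(69), np.int64(194), np.int64(228)), (410, np.int64(79), np.int64(114), np.int64(126)), (414, np.int64(75), np.int64(83), np.int64(87))]
223 287 340 54
230 285 342 58
240 282 345 64
250 282 346 25
258 282 345 36
266 283 345 34
272 283 345 7
278 283 345 5
360 282 350 69
366 282 350 69
375 283 350 68
390 284 349 66
405 285 347 63
```

Create fit.py:
```python
from h import *
from scipy.optimize import least_squares
def fit(c,p,R,obs,bias=np.zeros(3)):
  # unknown: x0,y0 (axis at grasp z), zl (lens tool z), tilt about y, tilt about x, tail half width
  def pts(s):
    x0,y0,zl,ty,tx,hx=s
    f=[(.017,0,0),(.017,0,.040),(.013,0,.040),(hx,0,.130),(-hx,0,.130),(.017,.017,.040),(.017,-.017,.040),(hx,hx,.130),(hx,-hx,.130),(.017,.017,.0),(.017,-.017,.0)]
    Q=np.array(f)*[1,1,-1]; Q[:,2]+=zl   # lamp z -> -tool z
    piv=np.array([0,0,-.019]); Q=Rn.from_rotvec([tx,ty,0]).apply(Q-piv)+piv+[x0,y0,0]
    return proj(c,R.apply(Q+bias)+p)
  def res(s):
    q=pts(s); r=[]
    for i,(u,v) in enumerate(obs):
      if u is not None:r.append(q[i,0]-u)
      if v is not None:r.append(q[i,1]-v)
    return np.array(r)
  s=least_squares(res,[0,0,.08,0,0,.011],x_scale=[.001,.001,.001,.01,.01,.001]);return s.x,res(s.x)
```

Run:
```python
from fit import *
import pickle
c,(p,R)=pickle.load(open("w7.pkl","rb"))
N=None
# mean u from spans (left image = -tool y)
obs=[(N,220.5),(N,241),(N,248.5),(N,363),(N,409.5),(346,N),(281.5,N),(350.5,N),(281.8,N),(341.5,N),(286.5,N)]
for b in([0,0,0],[.0018,-.0018,0],[0,-.0018,0]):
  x,r=fit(c,p,R,obs,np.array(b));print(b,x,np.round(r,1))
```

```text
[0, 0, 0] [0.0013 0.0001 0.0774 0.0207 0.0094 0.0105] [-0.9  0.7  0.4 -0.4  0.1  1.  -0.3 -0.2  0.1 -0.3 -0.3]
[0.0018, -0.0018, 0] [-0.0005  0.0019  0.0774  0.0207  0.0094  0.0105] [-0.9  0.7  0.4 -0.4  0.1  1.  -0.3 -0.2  0.1 -0.3 -0.3]
[0, -0.0018, 0] [0.0013 0.0019 0.0774 0.0207 0.0094 0.0105] [-0.9  0.7  0.4 -0.4  0.1  1.  -0.3 -0.2  0.1 -0.3 -0.3]
```

```bash
python3 -c "
from h import *
RF=down(A-np.pi/2)*Rn.from_rotvec([0,-.015,0])
print(delta([.5815,.188,.27],RF))"
```

```text
[ 0.103  -0.4829  0.0621 -0.0003 -0.8016  0.0041]
```

>>> jog_arm(motion=[{"tx": 1, "ty": -1, "tz": -0.5, "ay": -0.08, "aperture": 0}, {"tx": 2, "ty": -3.5, "tz": -0.5, "ay": -0.16, "aperture": 0}, {"tx": 3, "ty": -6.25, "ay": -0.24, "aperture": 0}, {"tx": 4, "ty": -9, "ay": -0.32, "aperture": 0}, {"tx": 5, "ty": -11.75, "tz": 0.5, "ay": -0.4, "aperture": 0}, {"tx": 5.15, "ty": -14.5, "tz": 1, "ay": -0.5, "az": 0.001, "aperture": 0}, {"tx": 5.15, "ty": -17.25, "tz": 1.5, "ay": -0.6, "az": 0.002, "aperture": 0}, {"tx": 5.15, "ty": -20, "tz": 2, "ay": -0.7, "az": 0.003, "aperture": 0}, {"tx": 5.15, "ty": -22.5, "tz": 2.75, "ay": -0.8016, "az": 0.004, "aperture": 0}, {"tx": 5.15, "ty": -24.145, "tz": 3.105, "ay": -0.8016, "az": 0.004, "aperture": 0}])

```text
time_s: 17.12
eef_pos: [0.5817, 0.1902, 0.2669]
eef_rot: [0.001, 1.0, 0.029, -0.01]
wrist_force: [0.5, -2.1, -1.6]
opening: 0.298
grasp_force: 60.6
```

>>> jog_arm(motion=[{"aperture": 0}, {"aperture": 0}, {"aperture": 0}, {"aperture": 0}])

```text
time_s: 17.62
eef_pos: [0.582, 0.1864, 0.2712]
eef_rot: [0.001, 1.0, 0.027, -0.006]
wrist_force: [-0.9, -0.6, -1.6]
opening: 0.295
grasp_force: 60.7
```

Run:
```python
from h import *
import pickle
RF=down(A-np.pi/2)*Rn.from_rotvec([0,-.015,0])
print(delta([.5815,.188,.258],RF),pose()[2]['q'])
c=cam("wrist");im=ctrl.camera("wrist");p,R,_=pose();cv2.imwrite("pics/w8.png",im);pickle.dump((c,(p,R)),open("w8.pkl","wb"))
cv2.imwrite("pics/t8.png",ctrl.camera("top"));cv2.imwrite("pics/s8.png",ctrl.camera("side"))
im=im.astype(int);m=(im[...,2]>im[...,0]+45)
for u in(298,330):
  r=np.where(m[200:430,u])[0]+200;print(u,r[np.r_[True,np.diff(r)>1]],r[np.r_[np.diff(r)>1,True]])
for v in(223,230,240,366,390):
  r=np.where(m[v,260:370])[0]; print(v,r.min()+260,r.max()+260,len(r))
```

```text
[-0.0002 -0.0016  0.0132  0.0026 -0.0023 -0.0009] [ 0.117   0.2397  1.4561 -0.0018  1.4587  1.6339]
298 [221 357] [249 410]
330 [221 357] [249 409]
223 288 368 60
230 285 366 65
240 283 345 63
366 283 350 68
390 284 349 66
```

To row units: 0.013 m is 0.65, -0.001 m is -0.05.

>>> jog_arm(motion=[{"tx": -0.05, "ty": -0.05, "tz": 0.35, "aperture": 0}, {"tx": -0.05, "ty": -0.05, "tz": 0.65, "ay": -0.002, "aperture": 0}, {"tx": -0.05, "ty": -0.05, "tz": 0.65, "ay": -0.002, "aperture": 0}, {"tx": -0.05, "ty": -0.05, "tz": 0.65, "ay": -0.002, "aperture": 0}, {"tx": -0.05, "ty": -0.05, "tz": 0.65, "ay": -0.002, "aperture": 0}, {"tx": -0.05, "ty": -0.05, "tz": 0.65, "ay": -0.002, "aperture": 0}, {"tx": -0.05, "ty": -0.05, "tz": 0.65, "ay": -0.002, "aperture": 0}, {"tx": -0.05, "ty": -0.05, "tz": 0.65, "ay": -0.002, "aperture": 0}])

```text
time_s: 18.77
eef_pos: [0.5806, 0.1883, 0.2579]
eef_rot: [0.002, 1.0, 0.028, -0.008]
wrist_force: [0.2, -0.0, -1.0]
opening: 0.296
grasp_force: 60.7
```

Run:
```python
from fit import *
RF=down(A-np.pi/2)*Rn.from_rotvec([0,-.015,0])
p,R,o=pose();print(delta([.5815,.188,.258],RF),o['dq'])
ld=R.apply(Rn.from_rotvec([0,.0207,0]).apply([0,0,1]));print("lens dir",ld,"lens",p+R.apply([.003,.001,.0774]))
# lamp check with side & top: predicted head/tail centres vs yellow blobs
for n in("side","top"):
  c=cam(n);im=ctrl.camera(n);b=im.astype(int)
  q=proj(c,[p+R.apply([.002,0,.0774-.02]),p+R.apply([.0,0,.0774-.125])])
  m=((b[...,2]>b[...,0]+60)&(b[...,1]>b[...,0]+40)).astype(np.uint8);k,l,st,ce=cv2.connectedComponentsWithStats(m)
  print(n,q,[(st[i,4],ce[i]) for i in range(1,k) if np.min(np.linalg.norm(q-ce[i],axis=1))<25 and st[i,4]>5])
```

```text
[ 0.0009  0.0004 -0.0001  0.0026  0.0003  0.0005] [-0.0016 -0.002   0.0011  0.0005  0.0014  0.0005]
lens dir [ 0.0055 -0.0023 -1.    ] lens [0.5825 0.1872 0.1804]
side [[280.067  261.7389]
 [278.2052 226.7677]] [(np.int32(258), array([278.8411, 263.7558]))]
top [[264.0435 247.8698]
 [258.5158 244.4611]] []
```

```bash
python3 -c "
from bench import ctrl
print(ctrl.hand_in())"
```

```text
the job is handed in; nothing more can be done
None
```

I seated the vice on both pegs (wing screw towards the machine's -y) and released it, and handed in after about 19 s holding the lamp with its lens straight down about 10 cm above the vice; no verdict came back from the judge.

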